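# Line up the bathroom jars by height

### The arm

A 7-joint arm with a two-finger parallel gripper is mounted at the origin on the work surface. World frame = base frame: x ahead of the robot, y to its left, z up, the work surface at z = 0. Lengths are in m, angles in rad, forces in N, time in s.
With the tool pointing down it reaches from about 0.35 to 0.9 m from the base axis. Payload 19.9 kg.
Tool frame: the origin (TCP) lies at the very end of the fingers, on their centre line; the grasp point (between the pads) lies 19 mm behind it (bot.tcp_to_grasp is the distance from the TCP to the grasp point, in m); x points along the fingers, y is the direction in which the jaws open and shut, and the axes are right-handed (so a half turn about x gives the same grasp; the last joint's range is limited). The gripper opens to 94 mm and grips with 3 to 60 N. Pads are 16 mm wide; open, the fingers measure 119 mm over their backs; the gripper's body (75 mm by 177 mm) begins 78 mm behind the grasp point.
Start: joints at [1.099, 0.417, -0.01, 1.614, 0.005, 1.111, -0.053], TCP at [0.26, -0.568, 0.185] pointing down, gripper open.
Joint ranges: [-2.81, 2.81], [-0.39, 2.02], [-1.27, 1.25], [0.06, 2.57], [-1.19, 4.33], [0.19, 2], [-2.82, 2.82]. Speed limits (rad/s): [1.89, 1.89, 2.39, 2.39, 3.01, 3.01, 3.01].

### API

Orientations are given as a rotation vector (axis times angle).
In Python, from plant import bot, viewer gives the robot as it stands.
- The arm moves only by the tool move_arm, never from a script. Its argument "increments" is a list of rows, each an object of numbers: "hand": the opening, from 0 (shut) to 1 (fully open); "dx", "dy", "dz": the shift along the tool's x, y, z in cm; "spin": the turn about the tool's x in rad. In form: [{"hand": .., "dx": .., "dy": .., "dz": .., "spin": ..}, ...]. A call has 1 to 5 rows; each row is the pose to reach, as a shift and turn from the pose measured when the call began, along the tool's axes at that moment; what a row does not reach only later rows make up. A row lasts 1/8 s, in which the tool goes at most 62.5 mm and 10.7 degrees, less where a joint would pass 70% of its speed; a pose out of reach is approached as far as the arm can. A call with a gripper value outside its range is refused whole. The fingers move at their own pace and stop on an object; "force" is the grip in N (left out, the last holds). Time passes only in rows, so rows that repeat a pose let the fingers close. It gives the time, the measured TCP pose, the force and the opening at its end, in the units of the state.
- bot.read_state(): the state, without advancing time (a new reading comes with each control period).
- viewer.snapshot(name): name is "scene" or "top" or "wrist"; returns the picture (400x640x3 uint8, red, green, blue); there is no depth.
- viewer.calibration(name): a dict with "K" (3x3 intrinsics, pixels), "distortion" ([k1, k2, p1, p2, k3] as OpenCV has them; the pictures are not rectified), "position" and "rotation" of the camera in the world. Camera axes: x right, y down, z forward; pixel columns grow to the right and rows downward; lengths in m; the calibration is good to about 2 mm. A picture is of the moment at which its call begins: read the wrist's pose just before it. calibration takes no time and is no camera call; for the wrist camera it gives the pose at the moment of the call.
- bot.sign_off(): hands the job in, once; it reports no verdict.
The state is a dict: "t": time; "joint_positions": joint angles; "joint_vel": joint speeds; "joint_efforts": joint torques, N m; "eef_pos": TCP position; "tool_rot": TCP orientation; "contact_force": force on the tool from outside, world axes, zero at the start; "torque": the same for the moment, N m; "grip_width": finger opening in m.
Only numpy, scipy, OpenCV 4.12 (cv2) and the standard library are available. Lean on these libraries where they do the work, as an engineer would, in place of code of your own. Each camera call takes 0.05 s, during which the arm holds its last target.

### The job

Tidy the glass shelf: line up the four closed cosmetics containers by height on the four cork pads in the tray, the tallest on the pad next to the steel swab holder and each further pad the next shorter one, down to the shortest at the far end. Stand every container upright in the middle of its own pad without tipping any over on the way, and leave the swab holder and the compact mirror where they are.

Things in the scene. Friction and masses are not known exactly. Their poses are not given: they have to be found in the camera images.
- toner_bottle: Slim white toner bottle, 94 mm tall: body 40 mm across, straight up to 60 mm, then a shoulder and a 29 mm wide aluminium cap. 0.1 to 0.2 kg. Starts upright on the glass, whose top is 60 mm above the work surface, anywhere in the loose row of six small things along the shelf's front edge. Origin: centre of its underside, z up; round, so its yaw means nothing.
- lotion_jar: White body-lotion jar with aluminium screw lid, 76 mm tall, 54 mm across all the way up. 0.1 to 0.21 kg. Starts upright on the glass, whose top is 60 mm above the work surface, anywhere in the loose row of six small things along the shelf's front edge. Origin: centre of its underside, z up; round, so its yaw means nothing.
- roll_on: White roll-on deodorant with rounded aluminium cap, 58 mm tall, 44 mm across, straight from 4 to 34 mm up. 0.06 to 0.13 kg. Starts upright on the glass, whose top is 60 mm above the work surface, anywhere in the loose row of six small things along the shelf's front edge. Origin: centre of its underside, z up; round, so its yaw means nothing.
- cream_jar: Flat white face-cream jar with aluminium lid (the lid is its top 16 mm), 40 mm tall, 60 mm across. 0.11 to 0.23 kg. Starts upright on the glass, whose top is 60 mm above the work surface, anywhere in the loose row of six small things along the shelf's front edge. Origin: centre of its underside, z up; round, so its yaw means nothing.
- pad_a: Round cork pad, 64 mm across, 3 mm thick, one of four alike in a straight row, 86 mm apart. Which of them lies where in the row differs each time: go by position. Fixed. Origin: centre of its underside, z up, y along the row, x across it; its top is 67 mm above the work surface. The row lies in a low white ceramic tray, 94 by 362 mm, fixed, whose rim stands 2 mm above the pads' tops.
- pad_b: Round cork pad, 64 mm across, 3 mm thick, one of four alike in a straight row, 86 mm apart. Which of them lies where in the row differs each time: go by position. Fixed. Origin: centre of its underside, z up, y along the row, x across it; its top is 67 mm above the work surface. Not listed: in the front row also a nail brush (36 by 74 mm, 28 tall) and a floss box (20 by 46, 38 tall).
- pad_c: Round cork pad, 64 mm across, 3 mm thick, one of four alike in a straight row, 86 mm apart. Which of them lies where in the row differs each time: go by position. Fixed. Origin: centre of its underside, z up, y along the row, x across it; its top is 67 mm above the work surface. In the front row centres are 95 mm or more apart in y: fingers closing along x have room, along y hardly.
- pad_d: Round cork pad, 64 mm across, 3 mm thick, one of four alike in a straight row, 86 mm apart. Which of them lies where in the row differs each time: go by position. Fixed. Origin: centre of its underside, z up, y along the row, x across it; its top is 67 mm above the work surface. Not listed: toothbrush case and comb at the shelf's ends. Nothing on it is taller than the toner bottle.
- swab_holder: Round stainless steel cotton-swab holder, 68 mm across, 90 mm tall, with a domed lid and a small lever standing out 49 mm from its axis towards its own -x (roughly towards the robot). Loose, 0.34 kg, on the glass just beyond one end of the tray (which end differs), about 106 mm from the centre of the nearest pad. Origin: centre of its underside, z up.
- compact_mirror: Closed round steel compact mirror, lying flat on the glass beyond the other end of the tray, 72 mm across (clasp and hinge stand out to 40 mm from the centre), 13 mm thick, loose, 0.11 kg, about 106 mm from the nearest pad. Origin: centre of its underside, z up.
Things that resemble listed ones, but are neither listed nor needed, are in the scene too. What is shaped like the swab_holder but red is not meant.

How it is judged:
By the outcome, as a careful person would: the job done as asked, in the order asked, and still so for the second after the job is handed in, with the robot touching nothing.
It also fails if it takes over 106 s, if anything falls off the work surface, if the arm or the gripper's body presses on something with over 40 N, if the wrist force passes 120 N, or if a joint passes its speed limit or range.

## Working session

There is one attempt and no reset: what is moved stays moved. The work goes in short steps, Python scripts to look and compute and a tool call to move; the robot and the scene stay as the last step left them, time stands still between calls to the robot, and variables do not carry over. Pictures are saved under pics/ and viewed, and the job is handed in when it is done.

Besides the shell and the picture viewer there is one more tool, called after ">>>" as name(argument=value, ...) on one line, values as JSON. move_arm: Moves the arm, as the interface text tells. Its arguments: {"type":"object","properties":{"increments":{"type":"array"},"force":{"type":"number"}},"required":["increments"]}

```bash
ls; mkdir -p pics; python3 - <<'E'
from plant import bot, viewer
import cv2
s=bot.read_state()
for k in s: print(k,s[k])
for n in ["scene","top","wrist"]:
    c=viewer.calibration(n); print(n,c)
    cv2.imwrite(f"pics/{n}0.png",viewer.snapshot(n)[:,:,::-1])
E
```

```text
pics
t 0.0
joint_positions [ 1.09953208  0.41797965 -0.01032129  1.61419345  0.00471707  1.1106873
 -0.05301644]
joint_vel [-9.10536052e-05  5.04340727e-04  6.26949250e-04  1.52947257e-03
 -3.06151646e-04  1.03529391e-03 -6.18130706e-05]
joint_efforts [ 2.19447679e-04 -8.51261330e+01  6.38623741e-01 -4.26001489e+01
 -4.88616899e-02  1.87478185e-02  6.28754810e-05]
eef_pos [ 0.26022953 -0.5677935   0.18391358]
tool_rot [ 1.98399484  0.43431608 -1.98473086]
contact_force [ 0.97892619  0.4700123  -0.1915446 ]
torque [ 0.05774894  0.10132583 -0.02878089]
grip_width 0.09416494943682739
scene {'K': array([[463.66598973,   0.        , 316.29915326],
       [  0.        , 463.66598973, 201.91318964],
       [  0.        ,   0.        ,   1.        ]]), 'distortion': array([-0.01989789,  0.        ,  0.        ,  0.        ,  0.        ]), 'position': array([1.01282464, 0.60695533, 1.06563435]), 'rotation': array([-1.12406627, -2.55780033,  0.77695537])}
top {'K': array([[376.17730676,   0.        , 319.97848507],
       [  0.        , 376.17730676, 203.15166555],
       [  0.        ,   0.        ,   1.        ]]), 'distortion': array([0.02364518, 0.        , 0.        , 0.        , 0.        ]), 'position': array([0.43049021, 0.14533576, 1.11293411]), 'rotation': array([-2.16441842,  2.17796476, -0.10330142])}
wrist {'K': array([[316.67722024,   0.        , 320.79332456],
       [  0.        , 316.67722024, 197.55669857],
       [  0.        ,   0.        ,   1.        ]]), 'distortion': array([-0.0200703,  0.       ,  0.       ,  0.       ,  0.       ]), 'position': array([ 0.3307087 , -0.53610785,  0.38406059]), 'rotation': array([ 2.44858487, -1.57009902, -0.21468243])}
```

View pics/scene0.png

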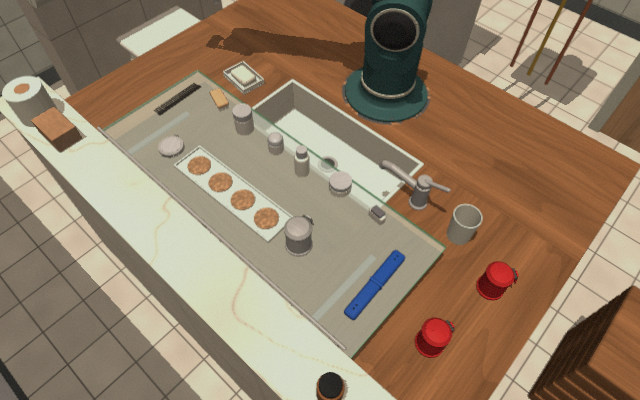

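View pics/top0.png

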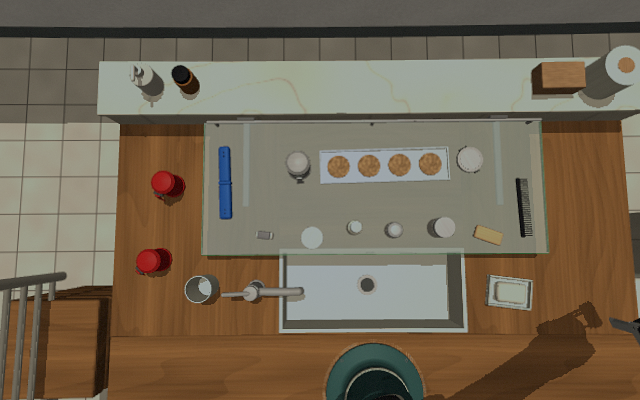

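View pics/wrist0.png

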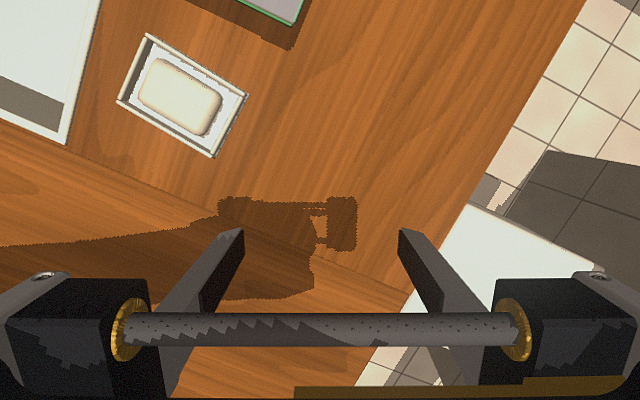

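The top view shows the steel swab holder at (298,165), pads at (339/369/400/430,165) and the compact mirror at (470,159). The front row, left to right, is floss box (264,235), cream jar (312,238), toner (354,227), roll-on (394,230), lotion jar (444,227) and nail brush (488,234). Possible mix-ups:
- The red holders at (166,184) and (152,261) are not meant.
- The bottles on the back ledge at (145,80) and (183,80) are not the toner.
- The cup is at (200,288).

Next, close crops to check these choices.

```bash
cat > h.py <<'E'
import numpy as np, cv2
from plant import bot, viewer
from scipy.spatial.transform import Rotation as R
def ray(c,uv):
    p=cv2.undistortPoints(np.array([[uv]],float),c["K"],c["distortion"])[0,0]
    d=R.from_rotvec(c["rotation"]).as_matrix()@np.array([p[0],p[1],1.]); return c["position"],d
def onplane(c,uv,z):
    o,d=ray(c,uv); return o+d*(z-o[2])/d[2]
def proj(c,P):
    M=R.from_rotvec(c["rotation"]).inv()
    rv=M.as_rotvec(); t=-M.apply(c["position"])
    return cv2.projectPoints(np.array(P,float).reshape(-1,1,3),rv,t,c["K"],c["distortion"])[0][:,0]
E
python3 - <<'E'
import cv2
a=cv2.imread("pics/top0.png")[135:255,245:510]; cv2.imwrite("pics/top0c.png",cv2.resize(a,None,fx=3,fy=3,interpolation=cv2.INTER_CUBIC))
a=cv2.imread("pics/scene0.png")[85:265,150:400]; cv2.imwrite("pics/scene0c.png",cv2.resize(a,None,fx=3,fy=3,interpolation=cv2.INTER_CUBIC))
E
```

```text
(no output)
```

View pics/top0c.png

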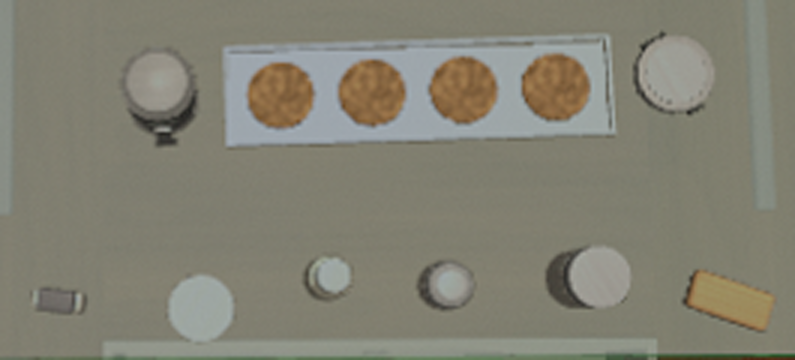

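View pics/scene0c.png

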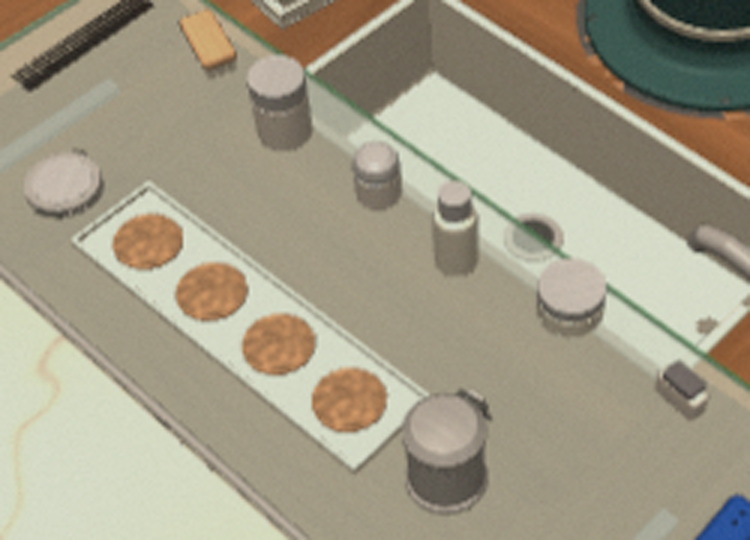

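```bash
python3 - <<'E'
from h import *
ct,cs=viewer.calibration("top"),viewer.calibration("scene")
T=dict(toner=(332,275,.154),cream=(201,308,.1),roll=(452,284,.114),lotion=(599,277,.136),p1=(281,95,.067),p2=(372,92,.067),p3=(463,89,.067),p4=(556,87,.067),holder=(158,82,.147),mirror=(674,75,.073))
S=dict(toner=(455,192,.154),cream=(572,287,.1),roll=(376,156,.114),lotion=(277,75,.136),p1=(349,400,.067),p2=(279,344,.067),p3=(211,292,.067),p4=(148,241,.067),holder=(446,425,.147),mirror=(63,182,.073))
for k in T:
    u,v,z=T[k];a=onplane(ct,((u+.5)/3-.5+245,(v+.5)/3-.5+135),z)
    u,v,z=S[k];b=onplane(cs,((u+.5)/3-.5+150,(v+.5)/3-.5+85),z)
    print(k,a[:2].round(4),b[:2].round(4))
s=bot.read_state();print(s["t"],R.from_rotvec(s["tool_rot"]).as_matrix().round(4),s['eef_pos'])
E
```

```text
toner [0.4635 0.0569] [0.4602 0.0575]
cream [0.4367 0.1694] [0.4367 0.173 ]
roll [ 0.4564 -0.0525] [ 0.4537 -0.049 ]
lotion [ 0.4612 -0.1746] [ 0.4584 -0.173 ]
p1 [0.6358 0.0942] [0.635  0.0973]
p2 [0.638  0.0087] [0.6363 0.0114]
p3 [ 0.6403 -0.0767] [ 0.6394 -0.0745]
p4 [ 0.6415 -0.1637] [ 0.6403 -0.1609]
holder [0.6322 0.2048] [0.6305 0.2092]
mirror [ 0.6507 -0.2717] [ 0.6513 -0.2698]
0.15 [[-5.000e-04  4.166e-01 -9.091e-01]
 [ 9.000e-04 -9.091e-01 -4.166e-01]
 [-1.000e+00 -1.000e-03  1.000e-04]] [ 0.26026744 -0.5678746   0.18405513]
```

Both cameras agree to 2–4 mm. The order on pads from the holder is toner, lotion, roll-on, cream. Next I move toward the row.

>>> move_arm(increments=[{"hand": 1, "dx": -3, "dy": -22, "dz": -20, "spin": -0.57}, {"hand": 1, "dx": -3, "dy": -22, "dz": -20, "spin": -0.57}, {"hand": 1, "dx": -3, "dy": -22, "dz": -20, "spin": -0.57}, {"hand": 1, "dx": -3, "dy": -22, "dz": -20, "spin": -0.57}, {"hand": 1, "dx": -3, "dy": -22, "dz": -20, "spin": -0.57}])

```text
t: 0.78
eef_pos: [0.3508, -0.2823, 0.2146]
tool_rot: [1.615, 0.884, -1.615]
contact_force: [-0.0, -0.6, 0.0]
grip_width: 0.0942
```

```bash
cat >> h.py <<'E'
def go(x,y,z,yaw=0.0):
    """yaw: angle of tool y from world +x. prints increments"""
    s=bot.read_state();M=R.from_rotvec(s["tool_rot"]).as_matrix()
    d=M.T@(np.array([x,y,z])-s["eef_pos"])*100
    w=np.array([np.cos(yaw),np.sin(yaw),0]);sp=np.arctan2(w@M[:,2],w@M[:,1])
    print("t",round(s["t"],2),"pos",s["eef_pos"].round(4),"grip",round(s["grip_width"],4),"F",s["contact_force"].round(1)," -> dx dy dz",d.round(2),"spin",round(sp,3))
E
python3 -c "
from h import *
go(.462,.057,.2); print(bot.read_state()['joint_positions'].round(2))"
```

```text
t 0.78 pos [ 0.3508 -0.2823  0.2146] grip 0.0942 F [-0.  -0.6  0. ]  -> dx dy dz [  1.47  -8.95 -34.57] spin -0.57
[ 0.87  0.08 -0.27  1.98  0.02  1.08  0.02]
```

>>> move_arm(increments=[{"hand": 1, "dx": 1.5, "dy": -9, "dz": -34.6, "spin": -0.57}, {"hand": 1, "dx": 1.5, "dy": -9, "dz": -34.6, "spin": -0.57}, {"hand": 1, "dx": 1.5, "dy": -9, "dz": -34.6, "spin": -0.57}, {"hand": 1, "dx": 1.5, "dy": -9, "dz": -34.6, "spin": -0.57}, {"hand": 1, "dx": 1.5, "dy": -9, "dz": -34.6, "spin": -0.57}])

```text
t: 1.4
eef_pos: [0.4472, 0.0142, 0.2017]
tool_rot: [1.209, 1.209, -1.209]
contact_force: [1.7, -0.9, 0.5]
grip_width: 0.0942
```

```bash
python3 -c "
from h import *
go(.462,.057,.2)
print(viewer.calibration('wrist'))
cv2.imwrite('pics/w1.png',viewer.snapshot('wrist')[:,:,::-1])"
```

```text
t 1.4 pos [0.4472 0.0142 0.2017] grip 0.0942 F [ 1.7 -0.9  0.5]  -> dx dy dz [ 0.17  1.48 -4.28] spin 0.0
{'K': array([[316.67722024,   0.        , 320.79332456],
       [  0.        , 316.67722024, 197.55669857],
       [  0.        ,   0.        ,   1.        ]]), 'distortion': array([-0.0200703,  0.       ,  0.       ,  0.       ,  0.       ]), 'position': array([0.4470675 , 0.09130529, 0.40180638]), 'rotation': array([2.87329063e+00, 4.61501590e-04, 1.14815896e-03])}
```

View pics/w1.png

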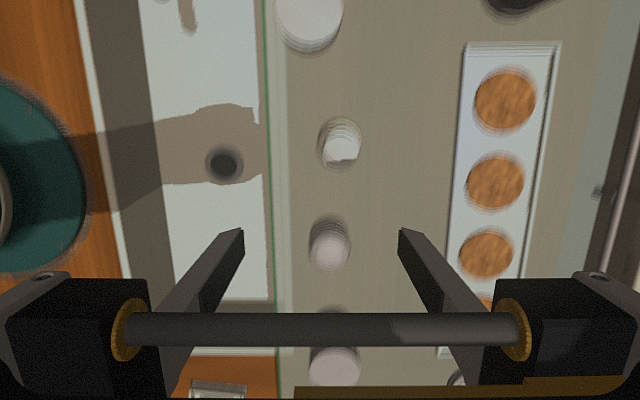

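The wrist view shows the cream jar (308,22), toner (341,143), roll-on (330,240) and pads (505,98), (495,180), (486,252). It is blurred by motion, so I let the arm settle and measure again.

>>> move_arm(increments=[{"hand": 1, "dx": -1, "dy": 1, "dz": 0, "spin": 0}, {"hand": 1, "dx": -1, "dy": 1, "dz": 0, "spin": 0}, {"hand": 1, "dx": -1, "dy": 1, "dz": 0, "spin": 0}])

```text
t: 1.82
eef_pos: [0.4584, 0.0204, 0.2118]
tool_rot: [1.208, 1.212, -1.204]
contact_force: [1.0, -0.7, 0.3]
grip_width: 0.0938
```

```bash
python3 -c "
from h import *
go(.462,.057,.2)
import pickle
pickle.dump(viewer.calibration('wrist'),open('w2.pkl','wb'))
im=viewer.snapshot('wrist')[:,:,::-1]
cv2.imwrite('pics/w2.png',im)
cv2.imwrite('pics/w2c.png',cv2.resize(im[0:270,260:580],None,fx=2.2,fy=2.2,interpolation=cv2.INTER_CUBIC))"
```

```text
t 1.82 pos [0.4584 0.0204 0.2118] grip 0.0938 F [ 1.  -0.7  0.3]  -> dx dy dz [ 1.18  0.38 -3.66] spin 0.004
```

View pics/w2c.png

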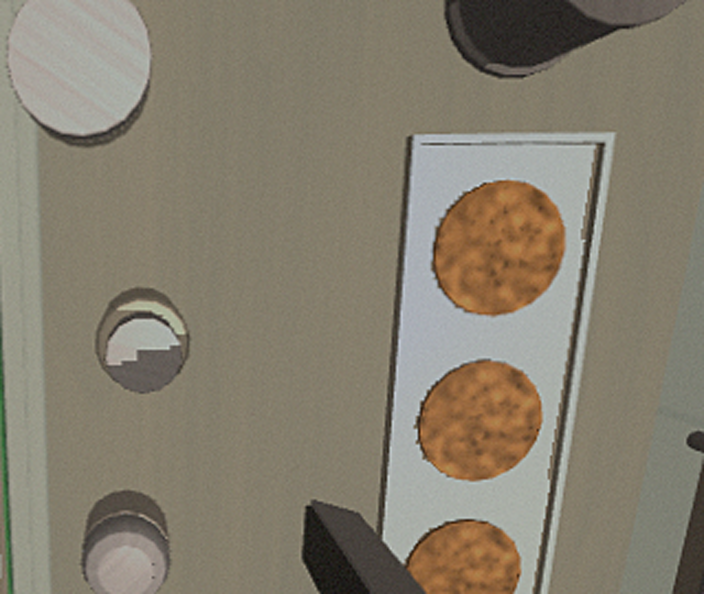

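The crop shows the cream lid at (79,65), toner cap at (145,351), pad 1 at (499,247) and pad 2 at (480,420).

```bash
python3 -c "
from h import *
import pickle
c=pickle.load(open('w2.pkl','rb'))
for n,u,v,z in [('cream',79,64,.1),('toner',144,351,.154),('roll',126,562,.116),('p1',499,247,.067),('p2',480,420,.067),('cup_w',[97,189],341,.12)][:5]:
    print(n,onplane(c,((u+.5)/2.2-.5+260,(v+.5)/2.2-.5),z).round(4))
go(.462,.057,.2)"
```

```text
cream [0.4353 0.1686 0.1   ]
toner [0.4619 0.0592 0.154 ]
roll [ 0.455  -0.0446  0.116 ]
p1 [0.6339 0.0977 0.067 ]
p2 [0.6361 0.0118 0.067 ]
t 1.88 pos [0.4583 0.0204 0.2117] grip 0.094 F [-1.3  0.1 -0.9]  -> dx dy dz [ 1.18  0.39 -3.65] spin 0.004
```

>>> move_arm(increments=[{"hand": 1, "dx": 2, "dy": 0.37, "dz": -3.8, "spin": 0}, {"hand": 1, "dx": 2, "dy": 0.37, "dz": -3.8, "spin": 0}, {"hand": 1, "dx": 2, "dy": 0.37, "dz": -3.8, "spin": 0}, {"hand": 1, "dx": 7, "dy": 0.37, "dz": -3.8, "spin": 0}, {"hand": 1, "dx": 7, "dy": 0.37, "dz": -3.8, "spin": 0}])

```text
t: 2.5
eef_pos: [0.4603, 0.0574, 0.1402]
tool_rot: [1.207, 1.215, -1.208]
contact_force: [-0.2, -0.3, 0.8]
grip_width: 0.0945
```

```bash
python3 -c "
from h import *
go(.462,.0585,.078)"
```

```text
t 2.5 pos [0.4603 0.0574 0.1402] grip 0.0945 F [-0.2 -0.3  0.8]  -> dx dy dz [ 6.22  0.19 -0.1 ] spin 0.003
```

>>> move_arm(increments=[{"hand": 1, "dx": 3.5, "dy": 0.2, "dz": -0.1, "spin": 0}, {"hand": 1, "dx": 6.2, "dy": 0.2, "dz": -0.1, "spin": 0}, {"hand": 1, "dx": 6.2, "dy": 0.2, "dz": -0.1, "spin": 0}, {"hand": 1, "dx": 6.2, "dy": 0.2, "dz": -0.1, "spin": 0}, {"hand": 0.6, "dx": 6.2, "dy": 0.2, "dz": -0.1, "spin": 0}], force=12)

```text
t: 3.12
eef_pos: [0.4629, 0.0584, 0.0797]
tool_rot: [1.208, 1.213, -1.207]
contact_force: [-0.0, 1.0, 0.2]
grip_width: 0.0868
```

```bash
python3 -c "
from h import *
go(.462,.0585,.078)
cv2.imwrite('pics/w3.png',viewer.snapshot('wrist')[:,:,::-1])"
```

```text
t 3.12 pos [0.4629 0.0584 0.0797] grip 0.0868 F [-0.   1.   0.2]  -> dx dy dz [ 0.17 -0.09 -0.01] spin 0.003
```

View pics/w3.png

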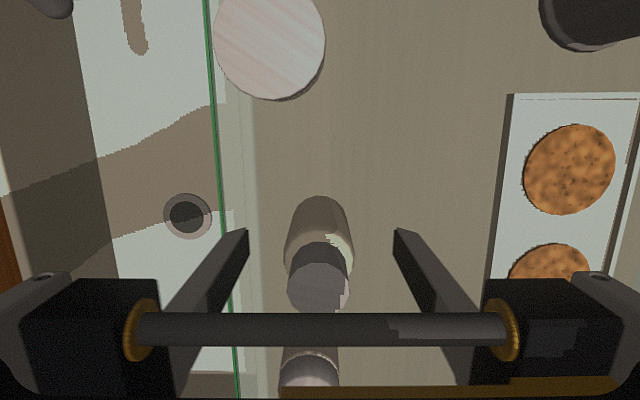

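The toner stands between the fingers (cap at about (318,288)), centred in x. I close the gripper now.

>>> move_arm(increments=[{"hand": 0.5, "dx": 0.1, "dy": 0, "dz": 0, "spin": 0}, {"hand": 0.3, "dx": 0.1, "dy": 0, "dz": 0, "spin": 0}, {"hand": 0.2, "dx": 0.1, "dy": 0, "dz": 0, "spin": 0}, {"hand": 0.2, "dx": 0.1, "dy": 0, "dz": 0, "spin": 0}, {"hand": 0.2, "dx": 0.1, "dy": 0, "dz": 0, "spin": 0}], force=12)

```text
t: 3.8
eef_pos: [0.4626, 0.0584, 0.0783]
tool_rot: [1.207, 1.213, -1.208]
contact_force: [-0.8, -0.3, -0.5]
grip_width: 0.0394
```

```bash
python3 -c "
from h import *
go(.635,.0965,.120)
import pickle
pickle.dump(viewer.calibration('wrist'),open('w4.pkl','wb'))
im=viewer.snapshot('wrist')[:,:,::-1]
cv2.imwrite('pics/w4c.png',im)"
```

```text
t 3.8 pos [0.4626 0.0584 0.0783] grip 0.0394 F [-0.8 -0.3 -0.5]  -> dx dy dz [-4.19 17.24 -3.76] spin 0.003
```

View pics/w4c.png

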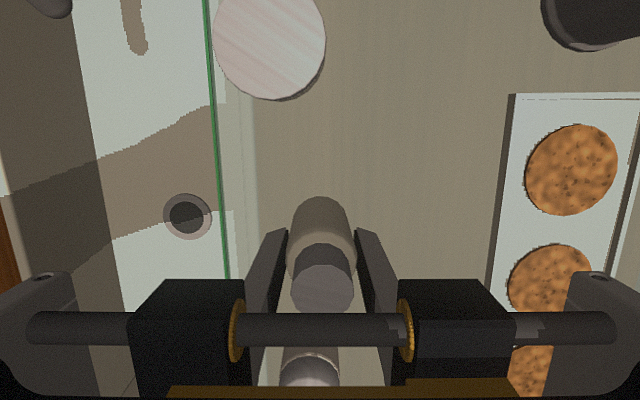

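The toner is gripped (39.4 mm). Cap at (322,291), pad 1 at (571,170).

```bash
python3 -c "
from h import *
import pickle
c=pickle.load(open('w4.pkl','rb'))
for n,u,v,z in [('cap',322,289,.154),('p1',571,170,.067),('cream',269,41,.1)]: print(n,onplane(c,(u,v),z).round(4))
print(proj(c,[[.4626,.0584,.154],[.635,.0965,.067]]))
"
```

```text
cap [0.4633 0.0591 0.154 ]
p1 [0.6338 0.0976 0.067 ]
cream [0.4355 0.1703 0.1   ]
[[320.42459317 290.47667188]
 [572.44196763 171.59009019]]
```

>>> move_arm(increments=[{"hand": 0.2, "dx": -2, "dy": 0, "dz": 0, "spin": 0}, {"hand": 0.2, "dx": -4, "dy": 1, "dz": 0, "spin": 0}, {"hand": 0.2, "dx": -4.2, "dy": 5, "dz": -0.8, "spin": 0}, {"hand": 0.2, "dx": -4.2, "dy": 9, "dz": -2, "spin": 0}, {"hand": 0.2, "dx": -4.2, "dy": 13, "dz": -3, "spin": 0}])

```text
t: 4.47
eef_pos: [0.5938, 0.089, 0.1199]
tool_rot: [1.207, 1.213, -1.208]
contact_force: [1.2, 0.1, -1.7]
grip_width: 0.0395
```

```bash
python3 -c "
from h import *
go(.635,.0965,.098)"
```

```text
t 4.47 pos [0.5938 0.089  0.1199] grip 0.0395 F [ 1.2  0.1 -1.7]  -> dx dy dz [ 2.19  4.13 -0.74] spin 0.003
```

>>> move_arm(increments=[{"hand": 0.2, "dx": 0, "dy": 3.5, "dz": -0.8, "spin": 0}, {"hand": 0.2, "dx": 0.5, "dy": 4.1, "dz": -0.8, "spin": 0}, {"hand": 0.2, "dx": 1.5, "dy": 4.1, "dz": -0.8, "spin": 0}, {"hand": 0.2, "dx": 2.2, "dy": 4.1, "dz": -0.8, "spin": 0}, {"hand": 0.2, "dx": 2.2, "dy": 4.1, "dz": -0.8, "spin": 0}])

```text
t: 5.1
eef_pos: [0.6339, 0.0967, 0.0974]
tool_rot: [1.207, 1.214, -1.209]
contact_force: [-0.7, -0.5, -2.1]
grip_width: 0.0396
```

```bash
python3 -c "
from h import *
go(.6345,.097,.0855)
import pickle
pickle.dump(viewer.calibration('wrist'),open('w5.pkl','wb'))
im=viewer.snapshot('wrist')[:,:,::-1]
cv2.imwrite('pics/w5.png',im)
im=viewer.snapshot('scene')[85:265,150:400,::-1]
cv2.imwrite('pics/s5.png',cv2.resize(im,None,fx=3,fy=3))"
```

```text
t 5.1 pos [0.6339 0.0967 0.0974] grip 0.0396 F [-0.7 -0.5 -2.1]  -> dx dy dz [ 1.19  0.07 -0.02] spin 0.003
```

View pics/w5.png

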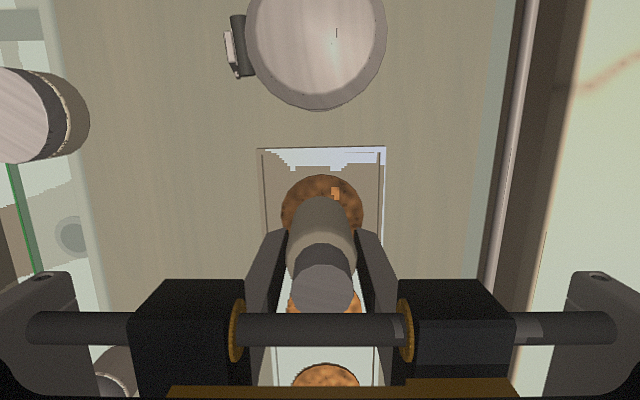

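View pics/s5.png

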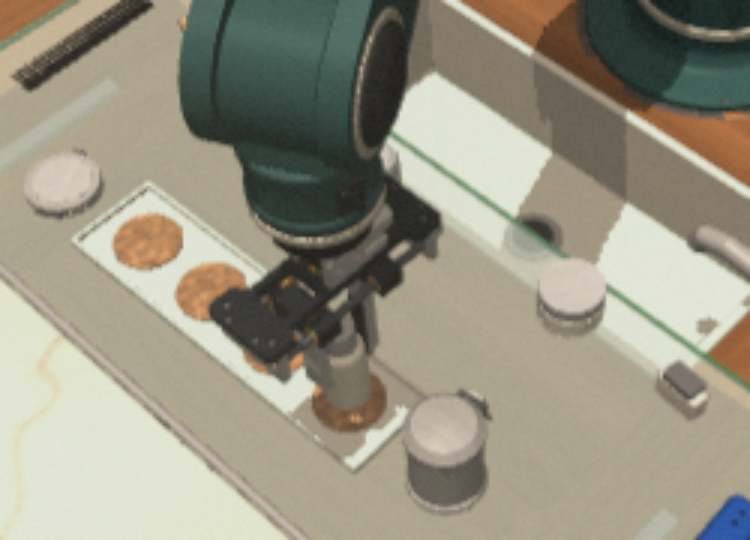

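The bottle hangs over pad 1 (pad columns 280–364, centre about (322,214); bottle column 321), and the holder is untouched. I check y, then lower.

```bash
python3 -c "
from h import *
import pickle
c=pickle.load(open('w5.pkl','rb'))
t=np.linspace(0,6.283,200)
q=proj(c,np.c_[.6345+.032*np.cos(t),.097+.032*np.sin(t),0*t+.067]);print(q.min(0),q.max(0))
go(.6345,.097,.0855)
"
```

```text
[279.92940303 173.47774886] [363.49511653 252.93546561]
t 5.2 pos [0.6345 0.097  0.0982] grip 0.0395 F [-0.4  0.2 -1.7]  -> dx dy dz [ 1.27 -0.    0.  ] spin 0.003
```

>>> move_arm(increments=[{"hand": 0.2, "dx": 0.5, "dy": 0, "dz": -0.05, "spin": 0}, {"hand": 0.2, "dx": 0.9, "dy": 0, "dz": -0.05, "spin": 0}, {"hand": 0.2, "dx": 1.1, "dy": 0, "dz": -0.05, "spin": 0}, {"hand": 0.2, "dx": 1.2, "dy": 0, "dz": -0.05, "spin": 0}, {"hand": 0.2, "dx": 1.25, "dy": 0, "dz": -0.05, "spin": 0}])

```text
t: 5.82
eef_pos: [0.6345, 0.0975, 0.0857]
tool_rot: [1.207, 1.213, -1.208]
contact_force: [-0.2, 0.1, -1.6]
grip_width: 0.0396
```

```bash
python3 -c "
from h import *
go(.6345,.097,.0855)"
```

```text
t 5.83 pos [0.6345 0.0975 0.0857] grip 0.0396 F [-0.2  0.1 -1.6]  -> dx dy dz [ 0.02 -0.    0.05] spin 0.003
```

>>> move_arm(increments=[{"hand": 0.2, "dx": 0.05, "dy": 0, "dz": 0.03, "spin": 0}, {"hand": 0.2, "dx": 0.1, "dy": 0, "dz": 0.03, "spin": 0}, {"hand": 0.2, "dx": 0.1, "dy": 0, "dz": 0.03, "spin": 0}])

```text
t: 6.2
eef_pos: [0.6346, 0.0975, 0.0853]
tool_rot: [1.208, 1.213, -1.207]
contact_force: [-3.7, -0.6, 7.4]
grip_width: 0.0398
```

Contact reached (7 N up). I release slowly and rise.

>>> move_arm(increments=[{"hand": 0.46, "dx": 0, "dy": 0, "dz": 0, "spin": 0}, {"hand": 0.55, "dx": 0, "dy": 0, "dz": 0, "spin": 0}, {"hand": 0.7, "dx": 0, "dy": 0, "dz": 0, "spin": 0}, {"hand": 0.8, "dx": 0, "dy": 0, "dz": 0, "spin": 0}, {"hand": 0.8, "dx": -1, "dy": 0, "dz": 0, "spin": 0}])

```text
t: 6.82
eef_pos: [0.6342, 0.0973, 0.0951]
tool_rot: [1.207, 1.214, -1.208]
contact_force: [0.2, 0.3, 0.9]
grip_width: 0.0745
```

>>> move_arm(increments=[{"hand": 0.8, "dx": -3, "dy": 0, "dz": 0, "spin": 0}, {"hand": 0.8, "dx": -7, "dy": 0, "dz": 0, "spin": 0}, {"hand": 0.9, "dx": -11, "dy": 0, "dz": 0, "spin": 0}, {"hand": 1, "dx": -11, "dy": -2, "dz": 4, "spin": 0}, {"hand": 1, "dx": -11, "dy": -4, "dz": 7, "spin": 0}])

```text
t: 7.45
eef_pos: [0.5944, 0.0259, 0.206]
tool_rot: [1.207, 1.212, -1.208]
contact_force: [0.6, -0.2, 0.5]
grip_width: 0.0939
```

```bash
python3 -c "
from h import *
go(.4600,-.173,.2)
im=viewer.snapshot('scene')[85:265,150:400,::-1]
cv2.imwrite('pics/s6.png',cv2.resize(im,None,fx=3,fy=3))"
```

```text
t 7.45 pos [0.5944 0.0259 0.206 ] grip 0.0939 F [ 0.6 -0.2  0.5]  -> dx dy dz [  0.6  -13.49  19.85] spin 0.003
```

View pics/s6.png

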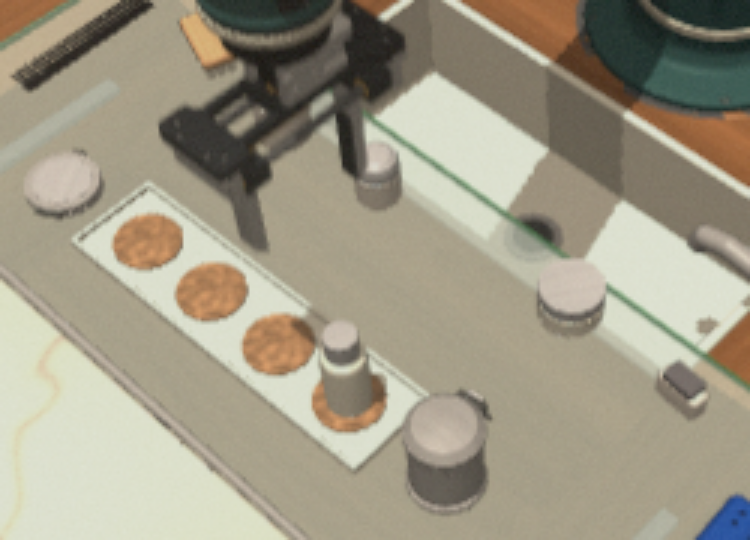

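The toner (345,370) stands upright in the middle of pad 1. Next is the lotion jar: I move just short of it for a close look.

>>> move_arm(increments=[{"hand": 1, "dx": -0.5, "dy": -3, "dz": 5, "spin": 0}, {"hand": 1, "dx": -0.5, "dy": -6, "dz": 10, "spin": 0}, {"hand": 1, "dx": -0.5, "dy": -9, "dz": 15, "spin": 0}, {"hand": 1, "dx": -0.5, "dy": -12, "dz": 20, "spin": 0}, {"hand": 1, "dx": -0.5, "dy": -13.4, "dz": 23.5, "spin": 0}])

```text
t: 8.12
eef_pos: [0.457, -0.2154, 0.2123]
tool_rot: [1.209, 1.208, -1.214]
contact_force: [0.9, 0.7, 0.1]
grip_width: 0.0939
```

>>> move_arm(increments=[{"hand": 1, "dx": 0, "dy": -0.2, "dz": 1, "spin": 0}, {"hand": 1, "dx": 0, "dy": -0.2, "dz": 1, "spin": 0}])

```text
t: 8.38
eef_pos: [0.4552, -0.2254, 0.2127]
tool_rot: [1.209, 1.207, -1.214]
contact_force: [0.4, 1.3, 0.2]
grip_width: 0.094
```

```bash
python3 -c "
from h import *
import pickle
pickle.dump(viewer.calibration('wrist'),open('w7.pkl','wb'))
im=viewer.snapshot('wrist')[:,:,::-1]
cv2.imwrite('pics/w7.png',im)
go(.4600,-.173,.2)"
```

```text
t 8.43 pos [ 0.4556 -0.2245  0.2126] grip 0.0941 F [-0.2  1.  -1.4]  -> dx dy dz [ 1.25  0.44 -5.15] spin -0.002
```

View pics/w7.png

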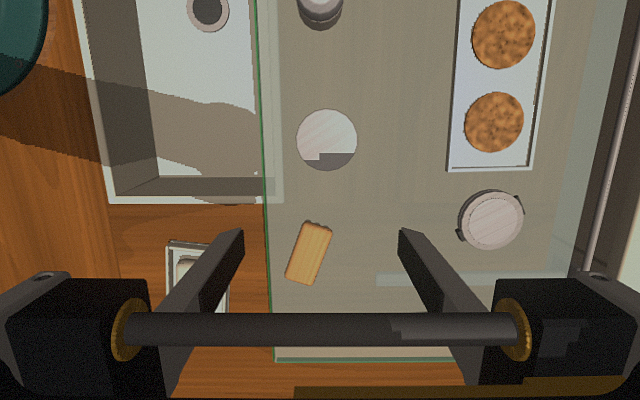

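The lotion lid is at (327,139), p4 at (494,122), p3 at (503,35), roll-on at (320,8).

```bash
python3 -c "
from h import *
import pickle
c=pickle.load(open('w7.pkl','rb'))
for n,u,v,z in [('lotion',327,139,.136),('p4',494,122,.067),('p3',503,35,.067)]: print(n,onplane(c,(u,v),z).round(4))
go(.46,-.174,.17)
"
```

```text
lotion [ 0.4607 -0.1721  0.136 ]
p4 [ 0.6405 -0.1604  0.067 ]
p3 [ 0.6381 -0.0752  0.067 ]
t 8.43 pos [ 0.4556 -0.2245  0.2126] grip 0.0941 F [-0.2  1.  -1.4]  -> dx dy dz [ 4.25  0.44 -5.06] spin -0.002
```

>>> move_arm(increments=[{"hand": 1, "dx": 2, "dy": 0.48, "dz": -5.2, "spin": 0}, {"hand": 1, "dx": 2, "dy": 0.48, "dz": -5.2, "spin": 0}, {"hand": 1, "dx": 4, "dy": 0.48, "dz": -5.2, "spin": 0}, {"hand": 1, "dx": 6, "dy": 0.48, "dz": -5.2, "spin": 0}, {"hand": 1, "dx": 6, "dy": 0.48, "dz": -5.2, "spin": 0}])

```text
t: 9.05
eef_pos: [0.4602, -0.1716, 0.1519]
tool_rot: [1.207, 1.211, -1.212]
contact_force: [-0.1, -0.4, 0.3]
grip_width: 0.0937
```

```bash
python3 -c "
from h import *
go(.4605,-.1725,.083)
"
```

```text
t 9.05 pos [ 0.4602 -0.1716  0.1519] grip 0.0937 F [-0.1 -0.4  0.3]  -> dx dy dz [6.89 0.06 0.08] spin -0.0
```

>>> move_arm(increments=[{"hand": 1, "dx": 3, "dy": 0, "dz": 0.1, "spin": 0}, {"hand": 1, "dx": 5.5, "dy": 0, "dz": 0.1, "spin": 0}, {"hand": 1, "dx": 6.9, "dy": 0, "dz": 0.1, "spin": 0}, {"hand": 0.7, "dx": 6.9, "dy": 0, "dz": 0.1, "spin": 0}, {"hand": 0.6, "dx": 6.9, "dy": 0, "dz": 0.1, "spin": 0}])

```text
t: 9.68
eef_pos: [0.4606, -0.1728, 0.0839]
tool_rot: [1.207, 1.21, -1.212]
contact_force: [0.1, -0.2, -0.4]
grip_width: 0.0776
```

>>> move_arm(increments=[{"hand": 0.5, "dx": 0, "dy": 0, "dz": 0, "spin": 0}, {"hand": 0.4, "dx": 0, "dy": 0, "dz": 0, "spin": 0}, {"hand": 0.35, "dx": 0, "dy": 0, "dz": 0, "spin": 0}, {"hand": 0.35, "dx": 0, "dy": 0, "dz": 0, "spin": 0}], force=14)

```text
t: 10.18
eef_pos: [0.4607, -0.1729, 0.0842]
tool_rot: [1.207, 1.209, -1.211]
contact_force: [-1.4, 0.6, 6.6]
grip_width: 0.0536
```

```bash
python3 -c "
from h import *
go(.636,.0112,.12)
c=viewer.calibration('wrist')
im=viewer.snapshot('wrist')[:,:,::-1]
cv2.imwrite('pics/w8.png',im)
e=bot.read_state()['eef_pos'];t=np.linspace(0,6.283,200)
q=proj(c,np.c_[e[0]+.027*np.cos(t),e[1]+.027*np.sin(t),0*t+.136]);print(q.min(0),q.max(0))
"
```

```text
t 10.18 pos [ 0.4607 -0.1729  0.0842] grip 0.0536 F [-1.4  0.6  6.6]  -> dx dy dz [ -3.64  17.52 -18.41] spin -0.0
[268.34176873 216.00183498] [372.91841835 310.73136735]
```

View pics/w8.png

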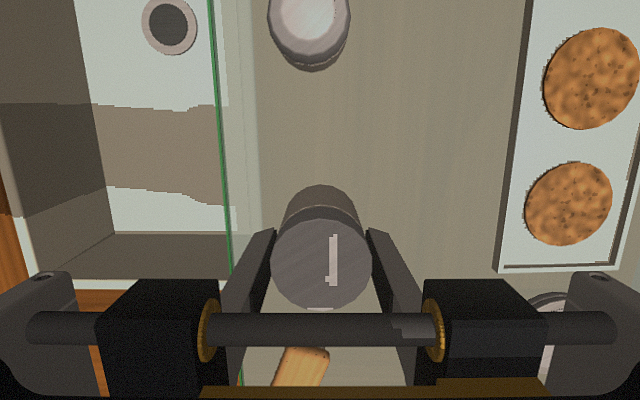

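The lotion jar is gripped (53.6 mm), lid at (321,261), close to the prediction. I lift and carry it to pad 2.

>>> move_arm(increments=[{"hand": 0.35, "dx": -3, "dy": 0, "dz": 0, "spin": 0}, {"hand": 0.35, "dx": -4.5, "dy": 4, "dz": -1, "spin": 0}, {"hand": 0.35, "dx": -4.5, "dy": 9, "dz": -4, "spin": 0}, {"hand": 0.35, "dx": -4.5, "dy": 13, "dz": -8, "spin": 0}, {"hand": 0.35, "dx": -4.5, "dy": 15.5, "dz": -12, "spin": 0}])

```text
t: 10.85
eef_pos: [0.6171, -0.0514, 0.1282]
tool_rot: [1.208, 1.21, -1.212]
contact_force: [-0.1, -0.8, -1.1]
grip_width: 0.0534
```

```bash
python3 -c "
from h import *
go(.636,.0112,.105)"
```

```text
t 10.85 pos [ 0.6171 -0.0514  0.1282] grip 0.0534 F [-0.1 -0.8 -1.1]  -> dx dy dz [ 2.31  1.9  -6.27] spin -0.001
```

>>> move_arm(increments=[{"hand": 0.35, "dx": 0, "dy": 1.5, "dz": -4, "spin": 0}, {"hand": 0.35, "dx": 1, "dy": 1.9, "dz": -6, "spin": 0}, {"hand": 0.35, "dx": 2.3, "dy": 1.9, "dz": -6.25, "spin": 0}, {"hand": 0.35, "dx": 2.3, "dy": 1.9, "dz": -6.25, "spin": 0}, {"hand": 0.35, "dx": 2.3, "dy": 1.9, "dz": -6.25, "spin": 0}])

```text
t: 11.48
eef_pos: [0.636, 0.0096, 0.1053]
tool_rot: [1.209, 1.209, -1.213]
contact_force: [0.5, -0.3, -1.4]
grip_width: 0.0536
```

```bash
cat >> h.py <<'E'
def look(name,px,py,extra=None):
    c=viewer.calibration('wrist'); im=viewer.snapshot('wrist')[:,:,::-1].copy()
    cv2.imwrite(f'pics/{name}raw.png',im)
    t=np.linspace(0,6.283,120)
    q=proj(c,np.c_[px+.032*np.cos(t),py+.032*np.sin(t),0*t+.067])
    cv2.polylines(im,[np.round(q*16).astype(np.int32)],True,(0,255,0),1,cv2.LINE_AA,4)
    cv2.imwrite(f'pics/{name}.png',im)
E
python3 -c "
from h import *
go(.636,.0112,.0917); look('w9',.636,.0112)"
```

```text
t 11.47 pos [0.636  0.0096 0.1053] grip 0.0536 F [ 0.5 -0.3 -1.4]  -> dx dy dz [ 1.36 -0.   -0.16] spin -0.002
```

View pics/w9.png

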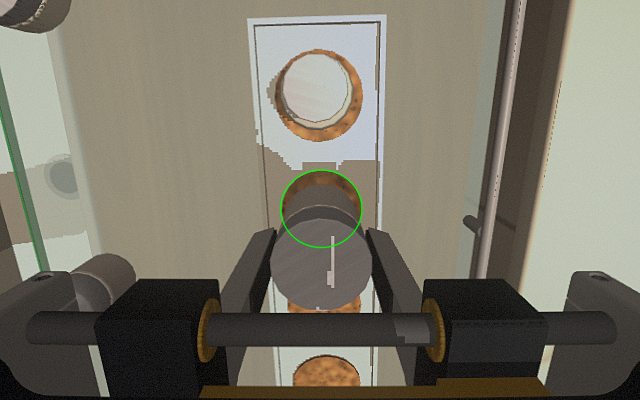

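Pad 2 matches its predicted ring (281–362 × 169–247). The toner cap on pad 1 is at (318,90), centred. Lowering.

>>> move_arm(increments=[{"hand": 0.35, "dx": 0.6, "dy": 0, "dz": -0.16, "spin": 0}, {"hand": 0.35, "dx": 1.0, "dy": 0, "dz": -0.16, "spin": 0}, {"hand": 0.35, "dx": 1.25, "dy": 0, "dz": -0.16, "spin": 0}, {"hand": 0.35, "dx": 1.35, "dy": 0, "dz": -0.16, "spin": 0}, {"hand": 0.35, "dx": 1.4, "dy": 0, "dz": -0.16, "spin": 0}])

```text
t: 12.15
eef_pos: [0.6361, 0.0114, 0.0915]
tool_rot: [1.209, 1.208, -1.213]
contact_force: [0.3, -0.3, -2.8]
grip_width: 0.0539
```

>>> move_arm(increments=[{"hand": 0.35, "dx": 0.05, "dy": 0, "dz": 0, "spin": 0}, {"hand": 0.35, "dx": 0.1, "dy": 0, "dz": 0, "spin": 0}])

```text
t: 12.4
eef_pos: [0.6362, 0.0114, 0.0912]
tool_rot: [1.209, 1.208, -1.213]
contact_force: [-5.9, -0.5, 14.0]
grip_width: 0.0537
```

>>> move_arm(increments=[{"hand": 0.61, "dx": 0, "dy": 0, "dz": 0, "spin": 0}, {"hand": 0.7, "dx": 0, "dy": 0, "dz": 0, "spin": 0}, {"hand": 0.8, "dx": 0, "dy": 0, "dz": 0, "spin": 0}, {"hand": 0.85, "dx": -0.5, "dy": 0, "dz": 0, "spin": 0}, {"hand": 0.85, "dx": -2, "dy": 0, "dz": 0, "spin": 0}])

```text
t: 13.02
eef_pos: [0.6359, 0.0115, 0.1115]
tool_rot: [1.208, 1.209, -1.213]
contact_force: [0.8, 0.8, 1.0]
grip_width: 0.0796
```

>>> move_arm(increments=[{"hand": 0.9, "dx": -4, "dy": 0, "dz": 0, "spin": 0}, {"hand": 0.9, "dx": -8, "dy": 0, "dz": 0, "spin": 0}, {"hand": 1, "dx": -10, "dy": -2, "dz": 2, "spin": 0}, {"hand": 1, "dx": -10, "dy": -6, "dz": 5, "spin": 0}, {"hand": 1, "dx": -10, "dy": -11, "dz": 8, "spin": 0}])

```text
t: 13.65
eef_pos: [0.5253, -0.0687, 0.2129]
tool_rot: [1.209, 1.208, -1.212]
contact_force: [0.9, -0.3, 0.8]
grip_width: 0.094
```

```bash
python3 -c "
from h import *
go(.4555,-.095,.2)
im=viewer.snapshot('scene')[85:265,150:400,::-1]
cv2.imwrite('pics/s10.png',cv2.resize(im,None,fx=3,fy=3))"
```

```text
t 13.65 pos [ 0.5253 -0.0687  0.2129] grip 0.094 F [ 0.9 -0.3  0.8]  -> dx dy dz [ 1.3  -6.97  2.64] spin -0.002
```

View pics/s10.png

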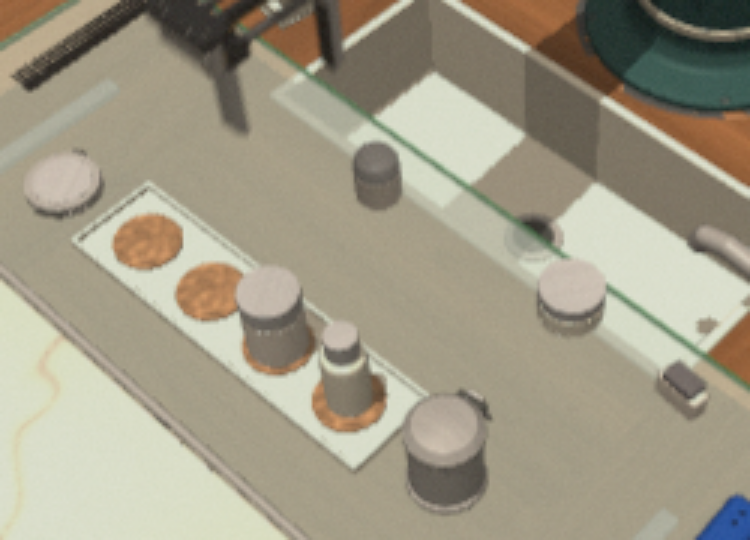

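The lotion jar (276,320) stands upright on pad 2. Roll-on next.

>>> move_arm(increments=[{"hand": 1, "dx": 1, "dy": -4, "dz": 1.5, "spin": 0}, {"hand": 1, "dx": 1.3, "dy": -7, "dz": 3, "spin": 0}, {"hand": 1, "dx": 1.3, "dy": -7, "dz": 3, "spin": 0}, {"hand": 1, "dx": 1.3, "dy": -7, "dz": 3, "spin": 0}])

```text
t: 14.2
eef_pos: [0.4504, -0.1022, 0.2007]
tool_rot: [1.208, 1.205, -1.217]
contact_force: [0.1, -0.2, 0.8]
grip_width: 0.0942
```

```bash
python3 -c "
from h import *
import pickle
pickle.dump(viewer.calibration('wrist'),open('w11.pkl','wb'))
look('w11',.638,-.0748)
go(.4550,-.047,.16)"
```

```text
t 14.25 pos [ 0.4505 -0.102   0.2004] grip 0.0943 F [0.1 0.6 0.2]  -> dx dy dz [ 4.02  0.44 -5.52] spin -0.005
```

View pics/w11.png

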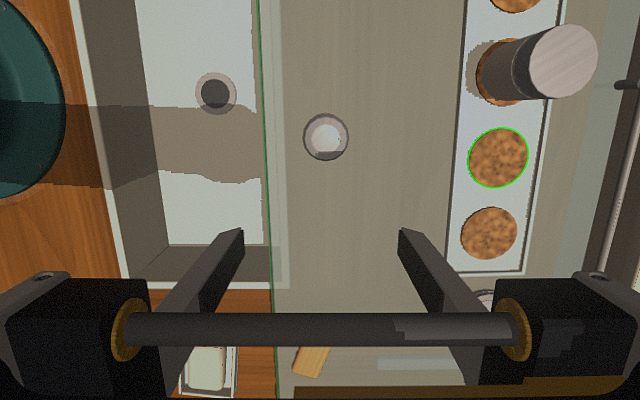

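The roll-on outline is centred at (326,137); pad 3 matches the ring at (498,158).

```bash
python3 -c "
from h import *
import pickle
c=pickle.load(open('w11.pkl','rb'))
for z in (.095,.105): print(onplane(c,(326,137),z).round(4))
go(.4555,-.0475,.12)
"
```

```text
[ 0.4553 -0.0499  0.095 ]
[ 0.4552 -0.0491  0.105 ]
t 14.25 pos [ 0.4505 -0.102   0.2004] grip 0.0943 F [0.1 0.6 0.2]  -> dx dy dz [ 8.02  0.5  -5.49] spin -0.005
```

>>> move_arm(increments=[{"hand": 1, "dx": 3, "dy": 0.5, "dz": -5.3, "spin": 0}, {"hand": 1, "dx": 5, "dy": 0.5, "dz": -5.3, "spin": 0}, {"hand": 1, "dx": 6, "dy": 0.5, "dz": -5.3, "spin": 0}, {"hand": 1, "dx": 8, "dy": 0.5, "dz": -5.3, "spin": 0}, {"hand": 1, "dx": 8, "dy": 0.5, "dz": -5.3, "spin": 0}])

```text
t: 14.88
eef_pos: [0.4552, -0.0494, 0.1196]
tool_rot: [1.208, 1.208, -1.218]
contact_force: [0.4, 0.5, 0.4]
grip_width: 0.0941
```

```bash
python3 -c "
from h import *
go(.4552,-.0493,.066)
look('w12',.638,-.0748)
"
```

```text
t 14.88 pos [ 0.4552 -0.0494  0.1196] grip 0.0941 F [0.4 0.5 0.4]  -> dx dy dz [ 5.36  0.03 -0.03] spin -0.005
```

View pics/w12.png

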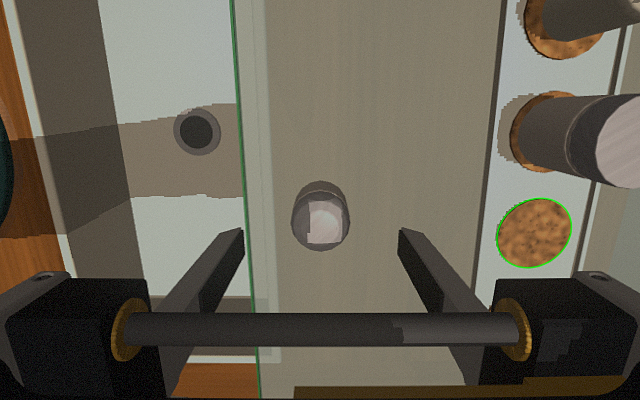

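The roll-on is at (321,218), centred between the fingers. Descend and grip.

>>> move_arm(increments=[{"hand": 1, "dx": 2.5, "dy": 0.03, "dz": 0, "spin": 0}, {"hand": 1, "dx": 4.3, "dy": 0.03, "dz": 0, "spin": 0}, {"hand": 0.9, "dx": 5.2, "dy": 0.03, "dz": 0, "spin": 0}, {"hand": 0.7, "dx": 5.3, "dy": 0.03, "dz": 0, "spin": 0}, {"hand": 0.55, "dx": 5.3, "dy": 0.03, "dz": 0, "spin": 0}])

```text
t: 15.55
eef_pos: [0.4562, -0.0497, 0.0681]
tool_rot: [1.208, 1.206, -1.217]
contact_force: [-0.1, -0.2, -0.8]
grip_width: 0.0679
```

>>> move_arm(increments=[{"hand": 0.4, "dx": 0, "dy": 0, "dz": 0, "spin": 0}, {"hand": 0.3, "dx": 0, "dy": 0, "dz": 0, "spin": 0}, {"hand": 0.25, "dx": 0, "dy": 0, "dz": 0, "spin": 0}, {"hand": 0.25, "dx": 0, "dy": 0, "dz": 0, "spin": 0}], force=10)

```text
t: 16.05
eef_pos: [0.4563, -0.0498, 0.0683]
tool_rot: [1.208, 1.206, -1.217]
contact_force: [-1.4, -0.3, 6.4]
grip_width: 0.0432
```

```bash
python3 -c "
from h import *
go(.638,-.0748,.12)
look('w13',.638,-.0748)
c=viewer.calibration('wrist');e=bot.read_state()['eef_pos']
t=np.linspace(0,6.283,200)
q=proj(c,np.c_[e[0]+.022*np.cos(t),e[1]+.022*np.sin(t),0*t+.094]);print(q.min(0),q.max(0))
"
```

```text
t 16.05 pos [ 0.4563 -0.0498  0.0683] grip 0.0432 F [-1.4 -0.3  6.4]  -> dx dy dz [-5.21 18.16  2.44] spin -0.005
[283.75596264 209.77467128] [357.60828147 277.89631413]
```

View pics/w13.png

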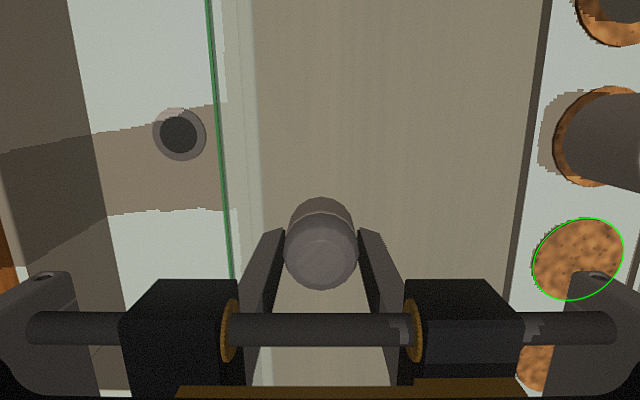

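```bash
python3 -c "
from h import *
c=viewer.calibration('wrist');e=bot.read_state()['eef_pos']
t=np.linspace(0,6.283,200)
for z in (.06,.064,.1,.105,.11):
  q=proj(c,np.c_[e[0]+.022*np.cos(t),e[1]+.022*np.sin(t),0*t+z]);print(z,q.min(0).round(),q.max(0).round())
"
```

```text
0.06 [289. 194.] [352. 254.]
0.064 [289. 196.] [353. 256.]
0.1 [283. 213.] [359. 283.]
0.105 [282. 216.] [360. 288.]
0.11 [280. 219.] [361. 292.]
```

>>> move_arm(increments=[{"hand": 0.25, "dx": -3, "dy": 0, "dz": 0, "spin": 0}, {"hand": 0.25, "dx": -4.5, "dy": 4, "dz": 0.3, "spin": 0}, {"hand": 0.25, "dx": -4.5, "dy": 9, "dz": 1, "spin": 0}, {"hand": 0.25, "dx": -4.5, "dy": 13, "dz": 1.8, "spin": 0}, {"hand": 0.25, "dx": -4.5, "dy": 16.5, "dz": 2.3, "spin": 0}])

```text
t: 16.73
eef_pos: [0.6226, -0.0738, 0.1125]
tool_rot: [1.209, 1.206, -1.218]
contact_force: [-0.3, 0.2, -0.3]
grip_width: 0.0434
```

```bash
python3 -c "
from h import *
go(.638,-.0748,.088)"
```

```text
t 16.73 pos [ 0.6226 -0.0738  0.1125] grip 0.0434 F [-0.3  0.2 -0.3]  -> dx dy dz [2.45 1.55 0.08] spin -0.005
```

>>> move_arm(increments=[{"hand": 0.25, "dx": 0.5, "dy": 1.5, "dz": 0.05, "spin": 0}, {"hand": 0.25, "dx": 1.5, "dy": 1.55, "dz": 0.05, "spin": 0}, {"hand": 0.25, "dx": 2.4, "dy": 1.55, "dz": 0.05, "spin": 0}, {"hand": 0.25, "dx": 2.4, "dy": 1.55, "dz": 0.05, "spin": 0}, {"hand": 0.25, "dx": 2.4, "dy": 1.55, "dz": 0.05, "spin": 0}])

```text
t: 17.35
eef_pos: [0.6378, -0.0746, 0.0888]
tool_rot: [1.209, 1.205, -1.218]
contact_force: [0.3, -0.1, -0.4]
grip_width: 0.0433
```

```bash
python3 -c "
from h import *
go(.638,-.0745,.0755);look('w14',.638,-.0748)"
```

```text
t 17.35 pos [ 0.6378 -0.0746  0.0888] grip 0.0433 F [ 0.3 -0.1 -0.4]  -> dx dy dz [ 1.33  0.02 -0.02] spin -0.005
```

View pics/w14.png

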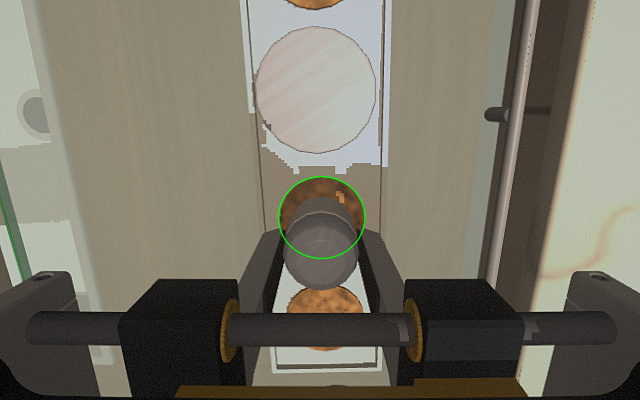

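The roll-on is over pad 3 and the ring fits (278–365). Lowering.

>>> move_arm(increments=[{"hand": 0.25, "dx": 0.6, "dy": 0, "dz": 0, "spin": 0}, {"hand": 0.25, "dx": 1.0, "dy": 0, "dz": 0, "spin": 0}, {"hand": 0.25, "dx": 1.2, "dy": 0, "dz": 0, "spin": 0}, {"hand": 0.25, "dx": 1.3, "dy": 0, "dz": 0, "spin": 0}, {"hand": 0.25, "dx": 1.35, "dy": 0, "dz": 0, "spin": 0}])

```text
t: 18.02
eef_pos: [0.638, -0.0747, 0.0755]
tool_rot: [1.209, 1.205, -1.217]
contact_force: [-1.0, -0.0, 1.4]
grip_width: 0.0434
```

>>> move_arm(increments=[{"hand": 0.25, "dx": 0.05, "dy": 0, "dz": 0, "spin": 0}, {"hand": 0.25, "dx": 0.05, "dy": 0, "dz": 0, "spin": 0}])

```text
t: 18.27
eef_pos: [0.638, -0.0747, 0.0754]
tool_rot: [1.209, 1.205, -1.217]
contact_force: [-2.2, 1.3, 5.1]
grip_width: 0.0433
```

>>> move_arm(increments=[{"hand": 0.5, "dx": 0, "dy": 0, "dz": 0, "spin": 0}, {"hand": 0.6, "dx": 0, "dy": 0, "dz": 0, "spin": 0}, {"hand": 0.7, "dx": 0, "dy": 0, "dz": 0, "spin": 0}, {"hand": 0.8, "dx": -0.5, "dy": 0, "dz": 0, "spin": 0}, {"hand": 0.8, "dx": -2, "dy": 0, "dz": 0, "spin": 0}])

```text
t: 18.9
eef_pos: [0.6377, -0.0745, 0.0957]
tool_rot: [1.208, 1.206, -1.218]
contact_force: [0.3, 0.3, -0.1]
grip_width: 0.075
```

>>> move_arm(increments=[{"hand": 0.85, "dx": -4, "dy": 0, "dz": 0, "spin": 0}, {"hand": 0.9, "dx": -8, "dy": 0, "dz": 0, "spin": 0}, {"hand": 1, "dx": -12, "dy": -4, "dz": 0, "spin": 0}, {"hand": 1, "dx": -12.5, "dy": -9, "dz": -2, "spin": 0}, {"hand": 1, "dx": -12.5, "dy": -14, "dz": -6, "spin": 0}])

```text
t: 19.52
eef_pos: [0.4987, -0.0143, 0.2223]
tool_rot: [1.21, 1.203, -1.218]
contact_force: [1.1, 0.2, 0.8]
grip_width: 0.0943
```

```bash
python3 -c "
from h import *
go(.436,.125,.2)
im=viewer.snapshot('scene')[85:265,150:400,::-1]
cv2.imwrite('pics/s15.png',cv2.resize(im,None,fx=3,fy=3))"
```

```text
t 19.52 pos [ 0.4987 -0.0143  0.2223] grip 0.0943 F [1.1 0.2 0.8]  -> dx dy dz [  2.16  -6.37 -13.89] spin -0.008
```

View pics/s15.png

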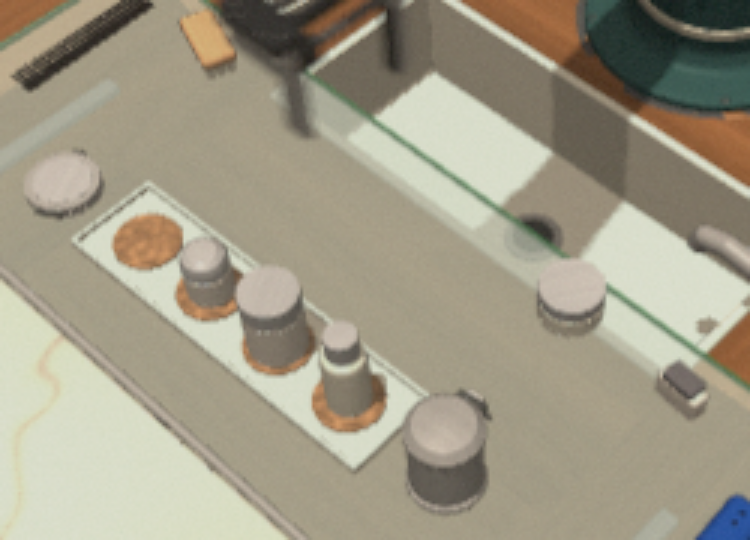

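The three placed containers stand upright on pads 1–3. Now the cream jar (572,295).

>>> move_arm(increments=[{"hand": 1, "dx": 1, "dy": -2, "dz": -4, "spin": 0}, {"hand": 1, "dx": 2, "dy": -4.5, "dz": -9, "spin": 0}, {"hand": 1, "dx": 2.1, "dy": -6.4, "dz": -13.8, "spin": 0}, {"hand": 1, "dx": 2.1, "dy": -6.4, "dz": -13.8, "spin": 0}, {"hand": 1, "dx": 2.1, "dy": -6.4, "dz": -13.8, "spin": 0}])

```text
t: 20.2
eef_pos: [0.4298, 0.1292, 0.201]
tool_rot: [1.204, 1.207, -1.215]
contact_force: [0.0, -0.5, -0.5]
grip_width: 0.0939
```

```bash
python3 -c "
from h import *
import pickle
pickle.dump(viewer.calibration('wrist'),open('w16.pkl','wb'))
look('w16',.634,.0972)
go(.436,.17,.11)"
```

```text
t 20.25 pos [0.4299 0.1288 0.2008] grip 0.0936 F [ 0.1 -0.2  0.2]  -> dx dy dz [ 9.05  0.63 -4.18] spin -0.002
```

View pics/w16.png

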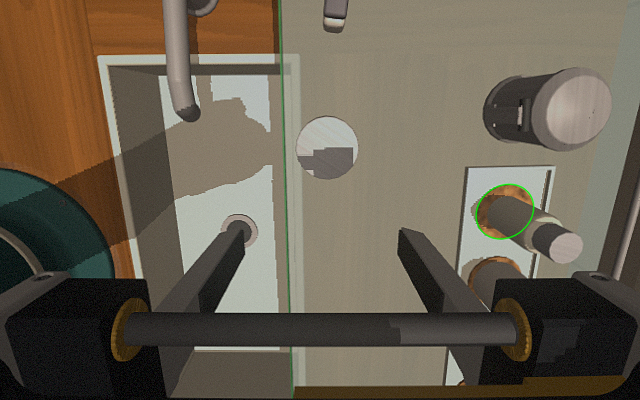

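The cream lid is at (327,148). The faucet spout tip at (192,118) needs a clearance check.

```bash
python3 -c "
from h import *
import pickle
c=pickle.load(open('w16.pkl','rb'));ct=viewer.calibration('top')
print(onplane(c,(327,148),.1).round(4))
for uv,uvt in [((190,115),(302,292))]:
  o1,d1=ray(c,uv);o2,d2=ray(ct,uvt)
  A=np.c_[d1,-d2];s=np.linalg.lstsq(A,o2-o1,rcond=None)[0];print(o1+d1*s[0],o2+d2*s[1])
go(.436,.17,.11)
"
```

```text
[0.4354 0.1715 0.1   ]
[0.2842385  0.20099723 0.03933719] [0.28486928 0.19848563 0.03912733]
t 20.25 pos [0.4299 0.1288 0.2008] grip 0.0936 F [ 0.1 -0.2  0.2]  -> dx dy dz [ 9.05  0.63 -4.18] spin -0.002
```

>>> move_arm(increments=[{"hand": 1, "dx": 4, "dy": 0.58, "dz": -4.25, "spin": 0}, {"hand": 1, "dx": 7, "dy": 0.58, "dz": -4.25, "spin": 0}, {"hand": 1, "dx": 8, "dy": 0.58, "dz": -4.25, "spin": 0}, {"hand": 1, "dx": 8.5, "dy": 0.58, "dz": -4.25, "spin": 0}, {"hand": 1, "dx": 8.5, "dy": 0.58, "dz": -4.25, "spin": 0}])

```text
t: 20.88
eef_pos: [0.4361, 0.1703, 0.1162]
tool_rot: [1.206, 1.205, -1.216]
contact_force: [-0.5, 0.0, -0.9]
grip_width: 0.0941
```

```bash
python3 -c "
from h import *
import pickle
pickle.dump(viewer.calibration('wrist'),open('w17.pkl','wb'))
look('w17',.634,.0972)
go(.4355,.171,.068)"
```

```text
t 20.93 pos [0.4361 0.1705 0.1163] grip 0.0943 F [-1.  -0.2 -0.2]  -> dx dy dz [ 4.83 -0.05 -0.08] spin -0.003
```

View pics/w17.png

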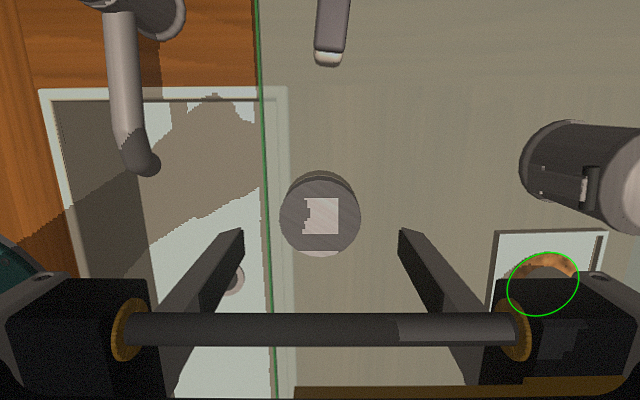

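```bash
python3 -c "
from h import *
import pickle
c=pickle.load(open('w17.pkl','rb'))
print(onplane(c,(320.5,217),.1).round(4))
t=np.linspace(0,6.283,200)
q=proj(c,np.c_[.4357+.03*np.cos(t),.171+.03*np.sin(t),0*t+.1]);print(q.min(0).round(),q.max(0).round())
"
```

```text
[0.4358 0.1734 0.1   ]
[279. 179.] [362. 258.]
```

>>> move_arm(increments=[{"hand": 1, "dx": 2.5, "dy": 0, "dz": -0.06, "spin": 0}, {"hand": 1, "dx": 4, "dy": 0, "dz": -0.06, "spin": 0}, {"hand": 1, "dx": 4.8, "dy": 0, "dz": -0.06, "spin": 0}, {"hand": 0.9, "dx": 4.9, "dy": 0, "dz": -0.06, "spin": 0}, {"hand": 0.75, "dx": 4.9, "dy": 0, "dz": -0.06, "spin": 0}])

```text
t: 21.55
eef_pos: [0.4362, 0.1709, 0.0677]
tool_rot: [1.206, 1.205, -1.215]
contact_force: [-0.1, -1.3, 0.5]
grip_width: 0.0779
```

>>> move_arm(increments=[{"hand": 0.6, "dx": 0, "dy": 0, "dz": 0, "spin": 0}, {"hand": 0.45, "dx": 0, "dy": 0, "dz": 0, "spin": 0}, {"hand": 0.4, "dx": 0, "dy": 0, "dz": 0, "spin": 0}, {"hand": 0.4, "dx": 0, "dy": 0, "dz": 0, "spin": 0}], force=15)

```text
t: 22.05
eef_pos: [0.4364, 0.171, 0.068]
tool_rot: [1.206, 1.205, -1.215]
contact_force: [-1.3, -1.1, 6.0]
grip_width: 0.0595
```

```bash
python3 -c "
from h import *
go(.6395,-.1608,.125)
c=viewer.calibration('wrist');e=bot.read_state()['eef_pos']
t=np.linspace(0,6.283,200)
q=proj(c,np.c_[e[0]+.03*np.cos(t),e[1]+.03*np.sin(t),0*t+.1]);print(q.min(0).round(),q.max(0).round())
look('w18',.634,.0972)
"
```

```text
t 22.05 pos [0.4364 0.171  0.068 ] grip 0.0595 F [-1.3 -1.1  6. ]  -> dx dy dz [-5.53 20.39 33.16] spin -0.003
[269. 199.] [373. 295.]
```

View pics/w18.png

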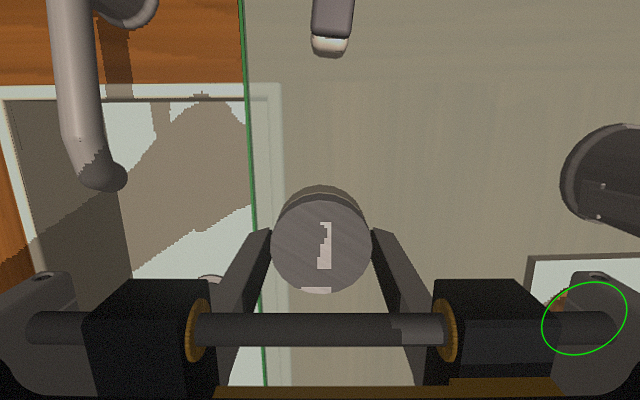

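The cream jar is gripped (59.5 mm), lid at (321,244). I carry it along the front lane (x ≈ 0.50), then into pad 4.

>>> move_arm(increments=[{"hand": 0.4, "dx": -3, "dy": 0, "dz": 0, "spin": 0}, {"hand": 0.4, "dx": -5, "dy": 2, "dz": 4, "spin": 0}, {"hand": 0.4, "dx": -5.5, "dy": 5, "dz": 9, "spin": 0}, {"hand": 0.4, "dx": -5.5, "dy": 7, "dz": 14, "spin": 0}, {"hand": 0.4, "dx": -5.5, "dy": 7, "dz": 19, "spin": 0}])

```text
t: 22.72
eef_pos: [0.5067, -0.0207, 0.124]
tool_rot: [1.207, 1.204, -1.215]
contact_force: [0.2, 0.9, -2.8]
grip_width: 0.0597
```

```bash
python3 -c "
from h import *
go(.6395,-.162,.1)"
```

```text
t 22.73 pos [ 0.5067 -0.0207  0.124 ] grip 0.0597 F [ 0.2  0.9 -2.8]  -> dx dy dz [ 2.46 13.33 14.07] spin -0.003
```

>>> move_arm(increments=[{"hand": 0.4, "dx": 0, "dy": 0, "dz": 5.5, "spin": 0}, {"hand": 0.4, "dx": 0, "dy": 1.5, "dz": 11, "spin": 0}, {"hand": 0.4, "dx": 0, "dy": 5.5, "dz": 14, "spin": 0}, {"hand": 0.4, "dx": 0, "dy": 10, "dz": 14, "spin": 0}, {"hand": 0.4, "dx": 0, "dy": 13.3, "dz": 14, "spin": 0}])

```text
t: 23.35
eef_pos: [0.6405, -0.1615, 0.124]
tool_rot: [1.208, 1.205, -1.216]
contact_force: [-0.8, -0.2, -2.1]
grip_width: 0.0595
```

```bash
python3 -c "
from h import *
go(.6395,-.162,.09)"
```

```text
t 23.35 pos [ 0.6405 -0.1615  0.124 ] grip 0.0595 F [-0.8 -0.2 -2.1]  -> dx dy dz [ 3.4  -0.09  0.03] spin -0.004
```

>>> move_arm(increments=[{"hand": 0.4, "dx": 1.5, "dy": -0.08, "dz": 0.02, "spin": 0}, {"hand": 0.4, "dx": 2.8, "dy": -0.08, "dz": 0.02, "spin": 0}, {"hand": 0.4, "dx": 3.2, "dy": -0.08, "dz": 0.02, "spin": 0}, {"hand": 0.4, "dx": 3.2, "dy": -0.08, "dz": 0.02, "spin": 0}])

```text
t: 23.85
eef_pos: [0.6391, -0.1621, 0.0921]
tool_rot: [1.208, 1.205, -1.216]
contact_force: [0.6, -0.3, -2.3]
grip_width: 0.06
```

```bash
python3 -c "
from h import *
go(.6395,-.162,.0755);look('w19',.6395,-.1608)"
```

```text
t 23.85 pos [ 0.6391 -0.1621  0.0921] grip 0.06 F [ 0.6 -0.3 -2.3]  -> dx dy dz [ 1.66  0.04 -0.02] spin -0.004
```

View pics/w19.png

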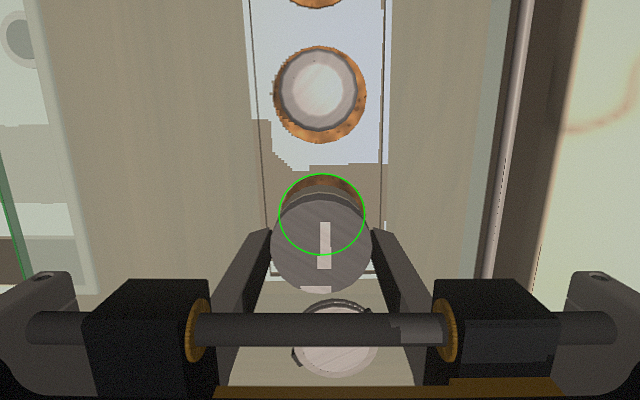

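Pad 4 fits the ring (279–365, top 173), with the roll-on centred on pad 3 at (319,92). Lowering.

>>> move_arm(increments=[{"hand": 0.4, "dx": 0.7, "dy": 0, "dz": 0, "spin": 0}, {"hand": 0.4, "dx": 1.2, "dy": 0, "dz": 0, "spin": 0}, {"hand": 0.4, "dx": 1.5, "dy": 0, "dz": 0, "spin": 0}, {"hand": 0.4, "dx": 1.65, "dy": 0, "dz": 0, "spin": 0}, {"hand": 0.4, "dx": 1.7, "dy": 0, "dz": 0, "spin": 0}])

```text
t: 24.52
eef_pos: [0.6395, -0.1621, 0.0754]
tool_rot: [1.208, 1.204, -1.215]
contact_force: [0.3, 0.4, -2.4]
grip_width: 0.0593
```

>>> move_arm(increments=[{"hand": 0.4, "dx": 0.05, "dy": 0, "dz": 0, "spin": 0}, {"hand": 0.4, "dx": 0.05, "dy": 0, "dz": 0, "spin": 0}])

```text
t: 24.78
eef_pos: [0.6396, -0.1621, 0.0751]
tool_rot: [1.208, 1.204, -1.215]
contact_force: [-0.3, -0.2, 0.2]
grip_width: 0.0596
```

Contact has begun. I release and rise.

>>> move_arm(increments=[{"hand": 0.4, "dx": 0.04, "dy": 0, "dz": 0, "spin": 0}, {"hand": 0.68, "dx": 0.04, "dy": 0, "dz": 0, "spin": 0}, {"hand": 0.75, "dx": 0.04, "dy": 0, "dz": 0, "spin": 0}, {"hand": 0.85, "dx": 0, "dy": 0, "dz": 0, "spin": 0}, {"hand": 0.9, "dx": -0.5, "dy": 0, "dz": 0, "spin": 0}])

```text
t: 25.4
eef_pos: [0.6394, -0.1621, 0.0801]
tool_rot: [1.208, 1.204, -1.216]
contact_force: [-0.5, 0.6, -0.2]
grip_width: 0.0837
```

>>> move_arm(increments=[{"hand": 0.9, "dx": -3, "dy": 0, "dz": 0, "spin": 0}, {"hand": 0.95, "dx": -7, "dy": 0, "dz": 0, "spin": 0}, {"hand": 1, "dx": -12, "dy": -3, "dz": 0, "spin": 0}, {"hand": 1, "dx": -15, "dy": -8, "dz": 2, "spin": 0}, {"hand": 1, "dx": -15, "dy": -13, "dz": 5, "spin": 0}])

```text
t: 26.02
eef_pos: [0.5093, -0.2107, 0.233]
tool_rot: [1.207, 1.201, -1.213]
contact_force: [0.2, -0.8, -0.1]
grip_width: 0.094
```

>>> move_arm(increments=[{"hand": 1, "dx": -2, "dy": -5, "dz": 4, "spin": 0}, {"hand": 1, "dx": -2, "dy": -9, "dz": 8, "spin": 0}, {"hand": 1, "dx": -2, "dy": -9, "dz": 10, "spin": 0}, {"hand": 1, "dx": -2, "dy": -9, "dz": 10, "spin": 0}])

```text
t: 26.52
eef_pos: [0.419, -0.3112, 0.2536]
tool_rot: [1.208, 1.2, -1.214]
contact_force: [0.6, -0.6, 0.1]
grip_width: 0.0936
```

```bash
python3 -c "
from h import *
go(.4,-.2,.2)
im=viewer.snapshot('scene')[:,:,::-1];cv2.imwrite('pics/s20f.png',im);im=im[85:265,150:400]
cv2.imwrite('pics/s20.png',cv2.resize(im,None,fx=3,fy=3,interpolation=cv2.INTER_CUBIC))
im=viewer.snapshot('top')[:,:,::-1];cv2.imwrite('pics/t20f.png',im);im=im[135:255,245:510]
cv2.imwrite('pics/t20.png',cv2.resize(im,None,fx=3,fy=3,interpolation=cv2.INTER_CUBIC))
"
```

```text
t 26.52 pos [ 0.419  -0.3112  0.2536] grip 0.0936 F [ 0.6 -0.6  0.1]  -> dx dy dz [  5.28  -1.96 -11.15] spin -0.004
```

View pics/s20.png

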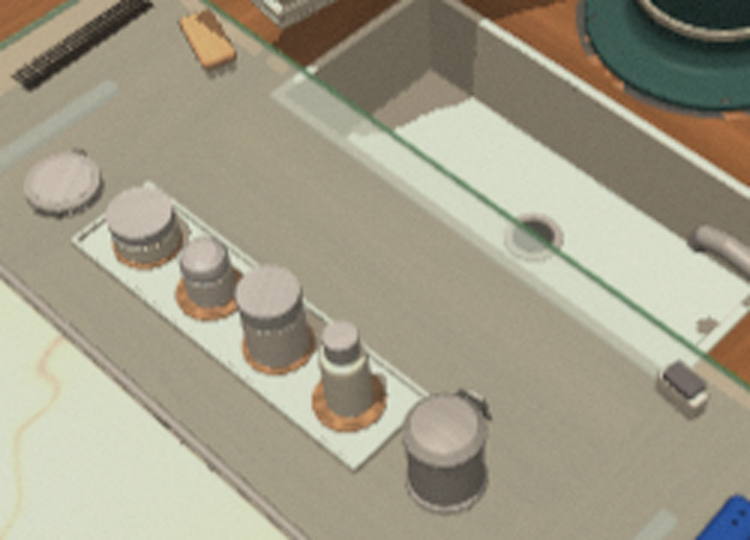

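View pics/t20.png

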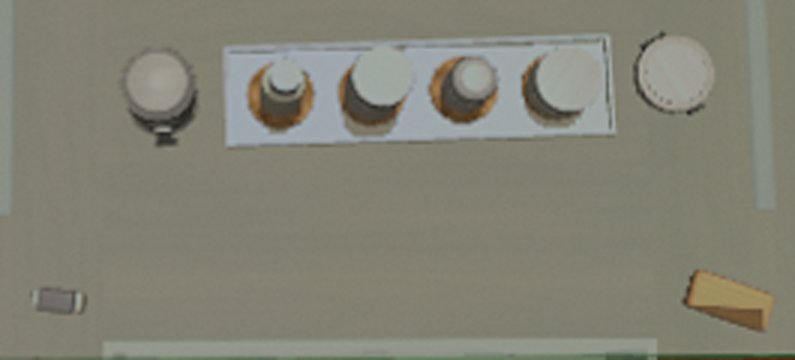

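All four stand upright in order. The tops are at (284,77), (382,77), (475,77) and (567,80) in the top crop; the swab holder (158,82) and the mirror (674,75) are unmoved. I check centring numerically.

```bash
python3 -c "
from h import *
ct,cs=viewer.calibration('top'),viewer.calibration('scene')
P=np.array([[.6345,.0972],[.636,.0112],[.638,-.0748],[.6395,-.1608]])
T=[(284,77,.161),(382,77,.143),(475,77,.121),(567,80,.107)]
Q=[(281,95),(372,92),(463,89),(556,87)]
S=[(341,335,.161),(269,292,.143),(204,252,.121),(141,215,.107)]
SQ=[(349,400),(279,344),(211,292),(148,241)]
f=lambda c,u,v,z,a,b:onplane(c,((u+.5)/3-.5+a,(v+.5)/3-.5+b),z)[:2]
for i in range(4):
  print(((f(ct,*T[i],245,135)-f(ct,*Q[i],.067,245,135))*1000).round(1),((f(cs,*S[i],150,85)-f(cs,*SQ[i],.067,150,85))*1000).round(1))
a=cv2.imread('pics/top0.png').astype(int);b=cv2.imread('pics/t20f.png').astype(int);d=abs(a-b).max(2)
print('holder/mirror diff',d[145:190,280:316].max(),d[140:180,455:490].max(), 'floss',d[228:242,252:277].max())
s=bot.read_state();print(s['t'],s['contact_force'],abs(s['joint_vel']).max())
"
```

```text
[-2.8  1.9] [-2.3 -0.2]
[-1.9  1. ] [-0.9  1. ]
[-0.1  0.5] [-3.9 -0. ]
[-1.7  1.7] [0.2 3.2]
holder/mirror diff 7 5 floss 5
26.625 [0.08860988 1.23524982 1.15969246] 0.010618870970294209
```

All offsets are within about 4 mm, which is measurement noise, and the holder and mirror pixels are unchanged. I hand the job in.

```bash
python3 -c "
from plant import bot
print(bot.sign_off())"
```

```text
the job is handed in; nothing more can be done
None
```

The four containers now stand upright on the cork pads in height order from the steel swab holder: toner, lotion jar, roll-on, cream jar. I handed the job in at about 26.6 s of the 106 s allowed; the sign-off gives no verdict.

- **Centring:** in the final top and scene pictures each container's top lies within about 4 mm of its pad's centre. The two cameras disagree by up to about 4 mm on the same container, which is about as fine as those pictures can show. While each container hung over its pad, the wrist view showed it centred to about 1 mm.
- **Nothing disturbed:** the swab holder, mirror and floss box are unchanged between the first and last top pictures.
- **Forces:** the highest force I read at the end of any move was about 15 N, when the lotion jar touched its pad. I did not see forces within a move.
- **At hand-in:** the arm was about 15 cm clear of the tray, holding nothing and practically still.

No check failed.

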